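# Line up the breakfast things by height

## Robot

A 6-joint arm with a two-finger parallel gripper is mounted at the origin on a cart in front of the work surface, level with it; the furniture and walls round the work are solid. World frame = base frame: x ahead of the robot, y to its left, z up, the work surface at z = 0. Lengths are in m, angles in rad, forces in N, time in s.
With the tool pointing down it reaches from about 0.4 to 0.925 m from the base axis. Payload 3.4 kg.
Tool frame: the origin (TCP) lies at the very end of the fingers, on their centre line; the grasp point (between the pads) lies 19 mm behind it; z points along the fingers, y is the line along which they close (so a half turn about z gives the same grasp; the last joint's range is limited). The gripper opens to 85 mm and grips with 20 to 120 N. Pads are 22 mm wide; open, the fingers measure 114 mm over their backs; the gripper's body (76 mm by 85 mm) begins 54 mm behind the grasp point. The pads swing forward as they close: fully open they stand 13 mm farther back than shut.
Start: joints at [-1.248, 0.307, 1.506, -0, 1.328, -0.073], TCP at [0.222, -0.531, 0.231] pointing down, gripper open.
Joint ranges: [-3.12, 3.12], [-1.05, 2.28], [0.14, 2.33], [-1.42, 4.57], [0.1, 2.73], [-2.68, 2.68]. Speed limits (rad/s): [2.57, 2.57, 3.14, 3.14, 3.14, 3.14].

## Interface

Orientations are given as a rotation vector (axis times angle).
In Python, from station import arm, optics, ticket gives the robot as it stands. The module is installed in compiled form; this text tells all that it offers.
- The arm moves only by the shell command python3 -m creep 'ROWS'. ROWS is JSON, a list of rows, each a list of 3 entries, a list of its own where there are three numbers: the shift along the tool's x, y, z in m, then the turn, a rotation vector about the tool's x, y, z in rad, then the opening, from 0 (shut) to 1 (fully open). In form: [[[tx, ty, tz], [wx, wy, wz], jaw], ...]. A call has 1 to 8 rows; each row is the pose to reach, as a shift and turn from the pose commanded when the call began, along the tool's axes at that moment; what a row does not reach only later rows make up. A row lasts 1/10 s, in which the tool goes at most 50 mm and 8.59 degrees, less where a joint would pass 70% of its speed; a pose out of reach is approached as far as the arm can. A call with a gripper value outside its range is refused whole. The fingers move at their own pace and stop on an object; the grip force is fixed at half the most. Time passes only in rows, so rows that repeat a pose let the fingers close. It gives the time, the measured TCP pose, the force, the opening and the grip force at its end, in the units of the state.
- arm.sense(): the state, without advancing time (a new reading comes with each control period).
- optics.capture(name): name is "side" or "top"; returns a dict with "color" (400x640x3 uint8, red, green, blue), "fx", "fy", "cx", "cy" (pixels), "R" (3x3) and "t" (3): a world point X has camera coordinates R X + t. Camera axes: x right, y down, z forward; pixel columns grow to the right and rows downward; lengths in m; the calibration is good to about 2 mm. A picture is of the moment at which its call begins. There is no depth.
- ticket.hand_in(): hands the job in; it is judged then, once.
Trained networks look in the newest picture that a camera, given by its name, has taken for a name from the list of things; names that differ only in an ending like _2 or _b are one class to them, and where a whole thing is asked for, a point or a joint stands for the part that bears it (a point fixed in the world has none). Each returns a list of dicts, best first, with "p" (0 to 1); they miss things now and then, are a little off and sometimes report something else, mostly with a low value. They report only what shows in the picture. A call takes as long as a camera call. They do not tell look-alikes from the thing itself.
- optics.trace(camera, target): "pixels" (400x640 bool, what is visible of it) and "bbox" ([left, top, right, bottom] in pixels, round what is visible of it).
- optics.landmark_of(camera, target): "position" ([column, row] in pixels: a listed point, or the origin of a listed thing).
The state is a dict: "time": time; "joints": joint angles; "joint_velocities": joint speeds; "joint_efforts": joint torques, N m; "position": TCP position; "tool_rot": TCP orientation; "ft_force": force on the tool from outside, world axes, zero at the start; "torque": the same for the moment, N m; "gripper_width": opening from 0.0 (shut) to 1.0 (fully open); "grasp_force": force on a finger pad.
Only numpy, scipy, OpenCV 4.12 (cv2) and the standard library are available. Lean on these libraries where they do the work, as an engineer would, in place of code of your own. Each camera call takes 0.05 s, during which the arm holds its last target. There are 200 camera calls.

## Task

Line up the pepper mill, the tall mug, the teacup and the egg cup on the four coasters of the serving board in order of height, the tallest on the coaster at the blue jug's end and the shortest at the far end. Stand each upright in the middle of its own coaster, and leave the jug and the flour shaker where they are.

Things in the scene. Friction and masses are not known exactly. Their poses are not given: they have to be found in the camera images.
- mill_mid (a point): Turned wooden pepper mill: round, 120 mm tall, the tallest of the four. 58 mm across at the foot, narrowing to 48 mm at 70 mm up and 46 mm at the head (90 to 105 mm up); 12 mm metal knob on top. Point: its centre, 60 mm above its foot; z up. 0.18 kg, loose; grip it from above round body or head.
- mug_mid (a point): Tall blue-white china mug, 100 mm; rim 82 mm, foot 57 mm across, hollow. Point: on its axis, 50 mm above the foot. Handle along this frame's -y, reaching 72 mm from the axis, 8 mm thick; starts pointing away from the robot +-0.6 rad. 0.26 kg, loose. Pinch the rim from above opposite the handle: wall middle 37 mm from axis, 3-6 mm thick, 6-10 mm 20 mm lower. So held it hangs askew, its foot about 9 mm towards the gripped side.
- teacup_mid (a point): Low blue-white china teacup, 60 mm; rim 84 mm, foot 55 mm across, hollow. Point: on its axis, 30 mm above the foot. Handle along this frame's -y, reaching 68 mm from the axis, 6 mm thick; starts pointing away from the robot +-0.6 rad. 0.13 kg, loose. Pinch the rim from above opposite the handle: wall middle 39 mm from axis, 3-8 mm thick, 7-10 mm 20 mm lower. So held it hangs askew, its foot about 9 mm towards the gripped side.
- egg_cup_mid (a point): Small blue-and-white china egg cup: round, 50 mm tall, the shortest of the four, 47 mm across; grip it from above round its bowl (the upper half). Point: its centre, 25 mm above its foot; z up. 0.06 kg, loose.
- coaster_a_top (a point): The leftmost (largest y) of four identical round cork coasters, 84 mm across, in a straight row, 105 mm apart, on a long pale wooden serving board. The row runs from left to right, up to 0.08 rad askew. Point: centre of its top face, 15 mm above the worktop (5 mm above the board). Fixed.
- coaster_b_top (a point): The second from the left of four identical round cork coasters, 84 mm across, in a straight row, 105 mm apart, on a long pale wooden serving board. The row runs from left to right, up to 0.08 rad askew. Point: centre of its top face, 15 mm above the worktop (5 mm above the board). Fixed.
- coaster_c_top (a point): The third from the left of four identical round cork coasters, 84 mm across, in a straight row, 105 mm apart, on a long pale wooden serving board. The row runs from left to right, up to 0.08 rad askew. Point: centre of its top face, 15 mm above the worktop (5 mm above the board). Fixed.
- coaster_d_top (a point): The rightmost (smallest y) of four identical round cork coasters, 84 mm across, in a straight row, 105 mm apart, on a long pale wooden serving board. The row runs from left to right, up to 0.08 rad askew. Point: centre of its top face, 15 mm above the worktop (5 mm above the board). Fixed.
- jug_mid (a point): Big blue-and-white china jug with spout and handle, 120 mm tall, body about 105 mm across, just behind the left or the right end of the row of coasters (it varies), about 105 mm from the end coaster: it tells at which end the tallest thing goes. Point: centre of the body, 60 mm above the worktop; handle along this frame's -y. Loose, not to be moved.
- shaker_mid (a point): Plain tinplate flour shaker, domed top and a handle, 114 mm tall, body 67 mm across, just behind the other end of the row. Not one of the four; loose, not to be moved. Point: 57 mm above the worktop, 12 mm from the body's axis towards the handle (this frame's -y).
Mind the look-alikes: they are no part of the job. What is shaped like the part that bears egg_cup_mid but pink or purple is not meant.

How it is judged:
At the end, for the whole second after the job is handed in: Counting from the coaster nearest the jug: pepper mill, mug, teacup, egg cup, each upright (within 0.15 rad), its axis within 15 mm of its coaster's centre, standing on the coaster (height within 6 mm), released and at rest (((horizontal distance between jug_mid and coaster_a_top below 0.22 m and horizontal distance between mill_mid and coaster_a_top below 0.015 m and horizontal distance between mug_mid and coaster_b_top below 0.015 m and horizontal distance between teacup_mid and coaster_c_top below 0.015 m and horizontal distance between egg_cup_mid and coaster_d_top below 0.015 m) or (horizontal distance between jug_mid and coaster_d_top below 0.22 m and horizontal distance between mill_mid and coaster_d_top below 0.015 m and horizontal distance between mug_mid and coaster_c_top below 0.015 m and horizontal distance between teacup_mid and coaster_b_top below 0.015 m and horizontal distance between egg_cup_mid and coaster_a_top below 0.015 m)) and height (world z) of egg_cup_mid between 0.034 and 0.046 m and angle between each of egg_cup_mid, teacup_mid, mug_mid, mill_mid's own z axis and vertical below 0.15 rad and linear speed of each of egg_cup, teacup, mug, mill below 0.02 m/s and height (world z) of teacup_mid between 0.039 and 0.051 m and height (world z) of mug_mid between 0.059 and 0.071 m and height (world z) of mill_mid between 0.069 and 0.081 m); the robot touches nothing.
It fails at once if the jug is pushed more than 30 mm from its place or tipped (distance of jug_mid from where it was at the start of the episode above 0.03 m or angle between jug_mid's own z axis and vertical above 0.4 rad).
It fails at once if the shaker is pushed more than 30 mm from its place or tipped (distance of shaker_mid from where it was at the start of the episode above 0.03 m or angle between shaker_mid's own z axis and vertical above 0.4 rad).
It also fails if it takes over 115 s, if anything falls off the work surface, if the arm or the gripper's body presses on something with over 40 N, if the wrist force passes 120 N, or if a joint passes its speed limit or range.

## Working session

There is one attempt and no reset: what is moved stays moved. The work goes in short steps, Python scripts to look and compute and a shell command to move; the robot and the scene stay as the last step left them, time stands still between calls to the robot, and variables do not carry over. Pictures are saved under pics/ and viewed, at most 14 in all, crops included, and the job is handed in when it is done.

```bash
mkdir -p pics; cat > h.py <<'E'
import numpy as np, cv2
from station import arm, optics, ticket
def ray(c,px):
    d=np.array([(px[0]-c['cx'])/c['fx'],(px[1]-c['cy'])/c['fy'],1.0]); R=np.array(c['R']); t=np.array(c['t'])
    return -R.T@t, R.T@d
def atz(c,px,z):
    o,d=ray(c,px); return o+d*(z-o[2])/d[2]
def proj(c,X):
    p=np.array(c['R'])@np.array(X)+np.array(c['t']); return [c['fx']*p[0]/p[2]+c['cx'],c['fy']*p[1]/p[2]+c['cy']]
def snap(cam,fn=None):
    c=optics.capture(cam)
    if fn: cv2.imwrite('pics/'+fn,c['color'][:,:,::-1])
    return c
E
python3 - <<'E'
from h import *
np.set_printoptions(precision=4,suppress=True)
Z=dict(mill_mid=.06,mug_mid=.05,teacup_mid=.03,egg_cup_mid=.025,coaster_a_top=.015,coaster_b_top=.015,coaster_c_top=.015,coaster_d_top=.015,jug_mid=.06,shaker_mid=.057)
for cam in('side','top'):
    c=snap(cam,cam+'0.png'); print(cam,-np.array(c['R']).T@np.array(c['t']),c['fx'],np.array(c['R'])[2])
    for n,z in Z.items():
        for r in optics.landmark_of(cam,n)[:5]:
            print(n,round(r['p'],2),np.round(r['position']),atz(c,r['position'],z)[:2])
s=arm.sense();print(s['time'],s['position'],s['tool_rot'])
E
```

```text
side [-0.0407 -1.1814  0.8316] 380.1628993333599 [ 0.3954  0.7393 -0.545 ]
mill_mid 0.74 [310. 211.] [ 0.446  -0.1975]
mill_mid 0.6 [322. 195.] [ 0.5362 -0.1249]
mug_mid 0.88 [326. 244.] [ 0.4187 -0.3715]
teacup_mid 0.72 [336. 223.] [ 0.5143 -0.2657]
egg_cup_mid 0.62 [402. 330.] [ 0.443  -0.7283]
egg_cup_mid 0.59 [408. 303.] [ 0.5111 -0.6666]
egg_cup_mid 0.49 [370. 260.] [ 0.5152 -0.4761]
egg_cup_mid 0.43 [326. 245.] [ 0.4304 -0.3475]
coaster_a_top 0.48 [269. 164.] [0.4787 0.2787]
coaster_d_top 0.41 [298. 198.] [ 0.4764 -0.0389]
jug_mid 0.47 [272. 143.] [0.5408 0.3943]
shaker_mid 0.97 [321. 193.] [ 0.5401 -0.1058]
top [ 0.1931 -0.1543  1.7458] 396.9326431858952 [ 0.1723 -0.0043 -0.985 ]
mill_mid 0.65 [330. 212.] [ 0.432  -0.1901]
mug_mid 0.64 [372. 214.] [ 0.4255 -0.3693]
teacup_mid 0.58 [347. 197.] [ 0.5022 -0.2651]
teacup_mid 0.22 [290. 200.] [ 0.4869 -0.0155]
egg_cup_mid 0.69 [452. 212.] [ 0.4424 -0.7254]
egg_cup_mid 0.67 [393. 193.] [ 0.5238 -0.4669]
egg_cup_mid 0.66 [440. 199.] [ 0.4997 -0.6738]
egg_cup_mid 0.22 [197. 186.] [0.5444 0.399 ]
coaster_a_top 0.52 [221. 201.] [0.4817 0.2914]
coaster_b_top 0.62 [243. 203.] [0.4728 0.1922]
coaster_c_top 0.75 [270. 202.] [0.4792 0.0768]
coaster_d_top 0.6 [290. 201.] [ 0.4832 -0.0127]
jug_mid 0.69 [198. 185.] [0.5417 0.3811]
jug_mid 0.66 [240. 204.] [0.4619 0.1963]
shaker_mid 0.62 [310. 185.] [ 0.5488 -0.1013]
shaker_mid 0.59 [375. 216.] [ 0.4161 -0.3846]
1.1 [ 0.2217 -0.5306  0.2313] [-3.0803 -0.6176 -0.    ]
```

View pics/top0.png

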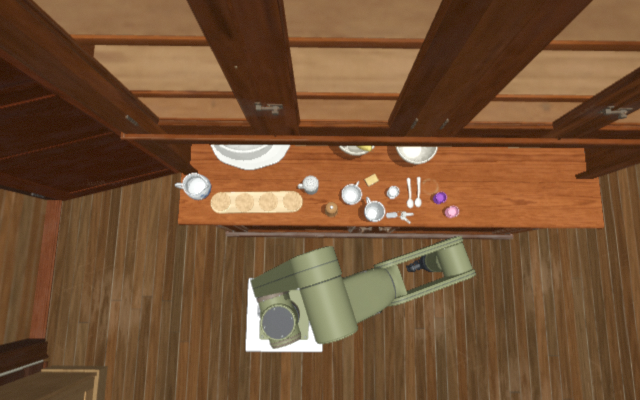

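View pics/side0.png

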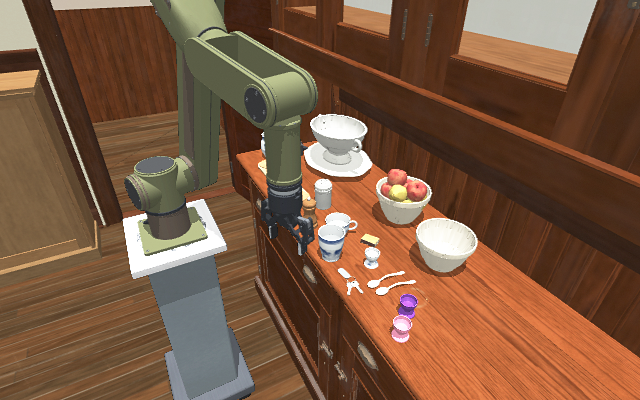

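The top view shows the jug at the left end of the row (198,186), so the mill goes on coaster a and the egg cup on d. There are three egg-cup candidates: white (393,193), purple (440,199) and pink (452,212). The blue-and-white one at (393,193) fits. I'll confirm it in an enlarged crop and refine the positions.

```bash
python3 - <<'E'
from h import *
np.set_printoptions(precision=4,suppress=True)
c=snap('top'); im=c['color'][:,:,::-1]
a=cv2.resize(im[170:235,180:310],None,fx=6,fy=6,interpolation=cv2.INTER_CUBIC)
b=cv2.resize(im[170:235,295:465],None,fx=4.6,fy=4.6,interpolation=cv2.INTER_CUBIC)
o=np.zeros((600,790,3),np.uint8); o[:290,:780]=a[:290]; o[295:295+b.shape[0],:782]=b[:, :782]
cv2.imwrite('pics/c1.png',o)
def cen(m): 
    ys,xs=np.nonzero(m); return xs.mean(),ys.mean()
for n,z in dict(mill_mid=.09,mug_mid=.09,teacup_mid=.05,egg_cup_mid=.04,jug_mid=.06,shaker_mid=.057).items():
    for r in optics.trace('top',n)[:3]:
        print(n,round(r['p'],2),np.round(r['bbox']),r['pixels'].sum(),cen(r['pixels']),atz(c,cen(r['pixels']),z)[:2])
# board
hsv=cv2.cvtColor(im,cv2.COLOR_BGR2HSV)
print(hsv[195,[232,221,245,268,290,260]], hsv[222,250])
cs=snap('side','side1.png')
s2=cv2.resize(cs['color'][220:350,300:430,::-1],None,fx=4,fy=4,interpolation=cv2.INTER_CUBIC); cv2.imwrite('pics/c2.png',s2)
E
```

```text
mill_mid 0.6 [326. 204. 338. 216.] 145 (np.float64(331.0), np.float64(208.83448275862068)) [ 0.44   -0.1932]
mug_mid 0.7 [364. 198. 385. 223.] 346 (np.float64(373.4393063583815), np.float64(209.93930635838151)) [ 0.437  -0.3722]
teacup_mid 0.66 [338. 185. 362. 202.] 303 (np.float64(350.986798679868), np.float64(193.22772277227722)) [ 0.5154 -0.2807]
teacup_mid 0.35 [233. 193. 256. 212.] 270 (np.float64(243.81851851851852), np.float64(201.56666666666666)) [0.4743 0.1833]
egg_cup_mid 0.62 [210. 190. 229. 210.] 303 (np.float64(220.46534653465346), np.float64(200.66006600660066)) [0.479  0.2869]
egg_cup_mid 0.59 [435. 192. 447. 204.] 143 (np.float64(439.3286713286713), np.float64(196.97202797202797)) [ 0.5043 -0.668 ]
egg_cup_mid 0.59 [339. 184. 365. 202.] 313 (np.float64(351.26517571884983), np.float64(193.43450479233226)) [ 0.5164 -0.2827]
jug_mid 0.76 [179. 172. 210. 201.] 580 (np.float64(195.94655172413792), np.float64(186.00344827586207)) [0.539  0.3911]
shaker_mid 0.62 [299. 175. 320. 199.] 293 (np.float64(309.39590443686006), np.float64(185.08191126279863)) [ 0.5484 -0.0996]
[[ 21  63 255]
 [ 18  87 234]
 [ 18  89 233]
 [ 18  88 236]
 [ 18  86 240]
 [ 19  68 255]] [ 12 174 177]
```

View pics/c1.png

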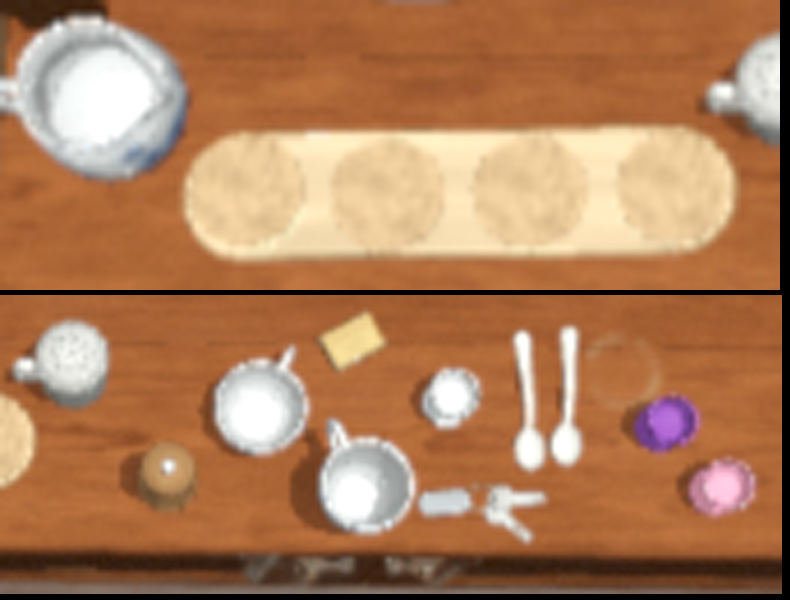

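View pics/c2.png

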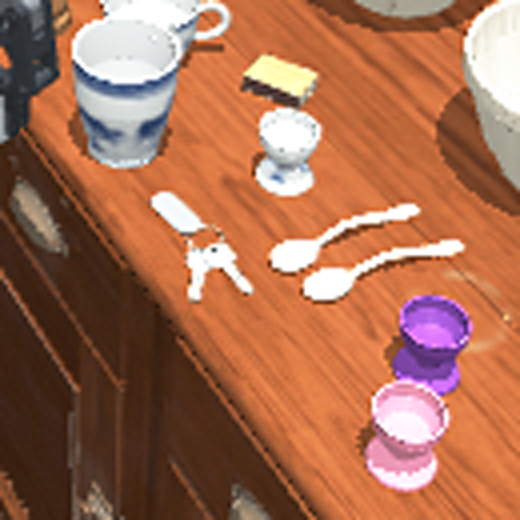

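The white-and-blue egg cup at (393,193) is confirmed; the purple and pink ones are look-alikes. In the side crop the mug stands left of it, at about side pixel (331,243). Next I'll work out exact positions.

```bash
cat >> h.py <<'E'
from scipy.spatial.transform import Rotation as Rn
def to(x,y,z,head,tilt=None):
    """shift & turn from present pose to TCP (x,y,z), pointing down, tool y heading (deg) modulo 180"""
    s=arm.sense(); R=Rn.from_rotvec(s['tool_rot']); p=np.array(s['position'])
    best=[]
    for h in (head,head+180):
        a=np.radians(h); yy=np.array([np.cos(a),np.sin(a),0]); zz=np.array([0,0,-1.]); xx=np.cross(yy,zz)
        T=Rn.from_matrix(np.c_[xx,yy,zz]); best.append((R.inv()*T).as_rotvec())
    sh=R.inv().apply(np.array([x,y,z])-p)
    print('t',round(s['time'],2),'pos',p.round(4),'shift',sh.round(4),'turns',[b.round(3).tolist() for b in best],'j',np.round(s['joints'],2),'w',round(s['gripper_width'],3),'gf',round(s['grasp_force'],1),'F',np.round(s['ft_force'],1))
E
python3 - <<'E'
from h import *
np.set_printoptions(precision=4,suppress=True)
c=snap('top'); im=c['color'][:,:,::-1]
k=6; big=cv2.resize(im,None,fx=k,fy=k,interpolation=cv2.INTER_CUBIC); f=lambda u:((u+.5)/k-.5)
hsv=cv2.cvtColor(big,cv2.COLOR_BGR2HSV); V=hsv[...,2]; S=hsv[...,1]
m=((V>200)&(S<130)&(S>40)&(hsv[...,0]>10)).astype(np.uint8); 
n,l,st,ce=cv2.connectedComponentsWithStats(m)
i=1+np.argmax(st[1:,4]); r=cv2.minAreaRect(np.argwhere(l==i)[:,::-1].astype(np.float32)); print(st[i],r)
ctr=f(np.array(r[0])); w=atz(c,ctr,.010); print('board c',w)
bx=cv2.boxPoints(r); W=np.array([atz(c,f(p),.010)[:2] for p in bx]); print(W)
e=[W[(i+1)%4]-W[i] for i in range(4)]; L=max(e,key=np.linalg.norm); L*=np.sign(L[1]); L/=np.linalg.norm(L); print('dir',L,[np.linalg.norm(x) for x in e])
for q,s in zip('abcd',(1.5,.5,-.5,-1.5)): print(q,w[:2]+L*s*.105, atz(c,(180+({'a':248,'b':387,'c':530,'d':677}[q])/6,170+{'a':189,'b':191,'c':188,'d':186}[q]/6),.015)[:2])
g=lambda u,v:(295+(u+.5)/4.6-.5,170+(v-295+.5)/4.6-.5)
for nm,u,v,z in [('mill',168,467,.12),('mug rim',367,484,.1),('mug handle',335,430,.065),('tea rim',261,407,.06),('tea handle',290,352,.04),('egg',451,397,.05)]: print(nm,atz(c,g(u,v),z)[:2])
E
```

```text
[ 1263  1146   552   135 66318] ((1538.4552001953125, 1213.3043212890625), (130.5099639892578, 551.4368896484375), 89.1958999633789)
board c [0.4804 0.1373 0.01  ]
[[ 0.5245  0.3438]
 [ 0.5343 -0.0645]
 [ 0.4365 -0.0676]
 [ 0.4271  0.3369]]
dir [-0.0238  0.9997] [np.float64(0.9999999999999999), np.float64(0.09781326656841664), np.float64(0.40457610945116407), np.float64(0.09773281352615328)]
a [0.4766 0.2948] [0.4795 0.2894]
b [0.4791 0.1898] [0.4789 0.1872]
c [0.4816 0.0848] [0.4821 0.0821]
d [ 0.4841 -0.0201] [ 0.4846 -0.0261]
mill [ 0.4432 -0.193 ]
mug rim [ 0.4323 -0.3749]
mug handle [ 0.4881 -0.3503]
tea rim [ 0.5103 -0.2815]
tea handle [ 0.5678 -0.311 ]
egg [ 0.5235 -0.4623]
```

```bash
python3 -c "
from h import *
to(.442,-.193,.20,-10)"
```

```text
t 1.55 pos [ 0.2217 -0.5305  0.2313] shift [ 0.3334 -0.2265  0.0313] turns [[0.0, -0.0, -1.001], [-0.0, -0.0, 2.141]] j [-1.25  0.31  1.51  0.    1.33 -0.07] w 0.999 gf 0.0 F [0.9 0.4 0.1]
```

```bash
python3 -m creep '[[[0.333,-0.226,0.031],[0,0,-1.0],1],[[0.333,-0.226,0.031],[0,0,-1.0],1],[[0.333,-0.226,0.031],[0,0,-1.0],1],[[0.333,-0.226,0.031],[0,0,-1.0],1],[[0.333,-0.226,0.031],[0,0,-1.0],1],[[0.333,-0.226,0.031],[0,0,-1.0],1],[[0.333,-0.226,0.031],[0,0,-1.0],1],[[0.333,-0.226,0.031],[0,0,-1.0],1]]' && python3 - <<'E'
from h import *
c=snap('side','s2.png'); o=cv2.resize(c['color'][150:300,230:430,::-1],None,fx=4,fy=4,interpolation=cv2.INTER_CUBIC); cv2.imwrite('pics/c3.png',o)
for n,z in dict(mill_mid=.06,mug_mid=.05,teacup_mid=.03,egg_cup_mid=.025).items():
    for r in optics.landmark_of('side',n)[:2]: print(n,round(r['p'],2),np.round(r['position']),atz(c,r['position'],z)[:2])
print('proj mill top',proj(c,[.442,-.193,.12]),'tea rim',proj(c,[.510,-.280,.06]),'mug rim',proj(c,[.432,-.373,.1]))
to(.442,-.193,.072,-10)
E
```

```text
time: 2.35
position: [0.4407, -0.195, 0.2008]
tool_rot: [2.404, 2.021, 0.0]
ft_force: [1.3, -0.6, 0.6]
gripper_width: 0.999
grasp_force: 0.0
mill_mid 0.75 [309. 211.] [ 0.44448546 -0.19739179]
mug_mid 0.98 [330. 243.] [ 0.4321584  -0.37079614]
mug_mid 0.22 [299. 198.] [ 0.45649475 -0.08825207]
teacup_mid 0.64 [338. 225.] [ 0.51411077 -0.27863826]
egg_cup_mid 0.67 [401. 327.] [ 0.44381113 -0.72079094]
egg_cup_mid 0.6 [408. 304.] [ 0.50910082 -0.66913249]
proj mill top [np.float64(307.8432199411572), np.float64(196.68216289575122)] tea rim [np.float64(337.04854334240775), np.float64(218.6647387411345)] mug rim [np.float64(330.7527046918887), np.float64(230.79679942410468)]
t 2.6 pos [ 0.4398 -0.1967  0.2006] shift [0.0041 0.0016 0.1286] turns [[-0.0, 0.001, 0.001], [-0.001, -0.0, -3.141]] j [-0.51  0.21  1.74 -0.    1.2  -0.33] w 0.999 gf 0.0 F [1.  0.4 0.4]
```

View pics/c3.png

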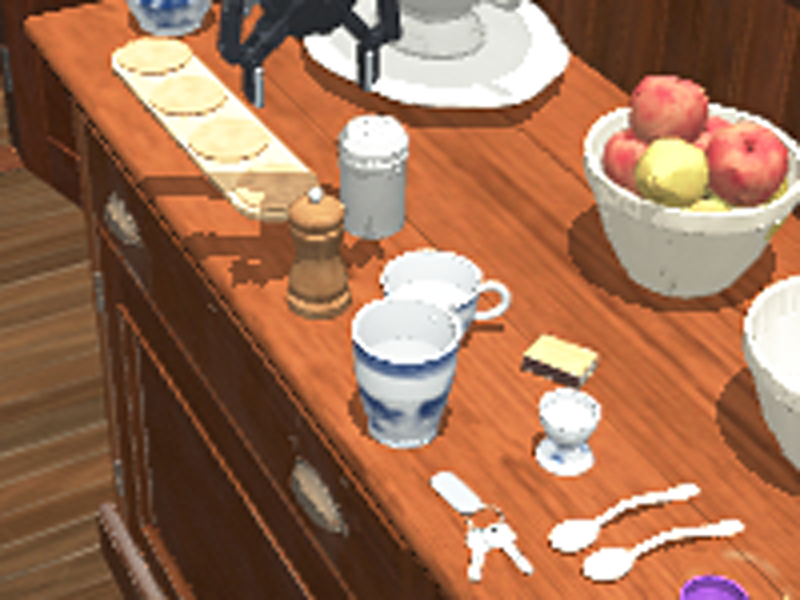

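The side view agrees with the top: mill (309,211), mug (330,243), teacup (338,225). I'll descend on the mill and grip it.

```bash
python3 -m creep '[[[0.004,0.003,0.05],[0,0,0],1],[[0.004,0.003,0.1],[0,0,0],1],[[0.004,0.003,0.129],[0,0,0],1],[[0.004,0.003,0.129],[0,0,0],1],[[0.004,0.003,0.129],[0,0,0],0],[[0.004,0.003,0.129],[0,0,0],0],[[0.004,0.003,0.129],[0,0,0],0],[[0.004,0.003,0.129],[0,0,0],0]]' && python3 -m creep '[[[0,0,0],[0,0,0],0],[[0,0,0],[0,0,0],0],[[0,0,-0.04],[0,0,0],0],[[0,0,-0.08],[0,0,0],0],[[0,0,-0.12],[0,0,0],0],[[0,0,-0.13],[0,0,0],0],[[0,0,-0.13],[0,0,0],0]]' && python3 - <<'E'
from h import *
c=snap('side')
for q,p in dict(a=(268,164),b=(276.7,173.7),c=(287.2,184.7)).items(): print(q,atz(c,p,.015)[:2])
to(.478,.292,.20,-10)
E
```

```text
time: 3.4
position: [0.4447, -0.1946, 0.0741]
tool_rot: [2.404, 2.016, 0.002]
ft_force: [-1.4, -0.7, 6.1]
gripper_width: 0.533
grasp_force: 60.5
time: 4.1
position: [0.4449, -0.1941, 0.2045]
tool_rot: [2.402, 2.015, 0.004]
ft_force: [0.3, 0.4, -2.0]
gripper_width: 0.529
grasp_force: 62.9
a [0.47387939 0.2811378 ]
b [0.47465685 0.1799979 ]
c [0.47779929 0.07414579]
t 4.15 pos [ 0.4435 -0.1933  0.2025] shift [ 0.4839 -0.0506  0.002 ] turns [[0.002, 0.001, -0.0], [0.001, -0.004, 3.141]] j [-0.5   0.2   1.73 -0.    1.2  -0.32] w 0.532 gf 62.9 F [ 0.   0.8 -3. ]
```

```bash
python3 -m creep '[[[0.484,-0.051,0],[0,0,0],0],[[0.484,-0.051,0],[0,0,0],0],[[0.484,-0.051,0],[0,0,0],0],[[0.484,-0.051,0],[0,0,0],0],[[0.484,-0.051,0],[0,0,0],0],[[0.484,-0.051,0],[0,0,0],0],[[0.484,-0.051,0],[0,0,0],0],[[0.484,-0.051,0],[0,0,0],0]]' && python3 -c "
from h import *
to(.477,.292,.091,-10)"
```

```text
time: 4.95
position: [0.4695, 0.2072, 0.1992]
tool_rot: [-2.406, -2.018, 0.007]
ft_force: [1.5, -0.4, -1.8]
gripper_width: 0.532
grasp_force: 62.8
t 4.95 pos [0.4695 0.2072 0.1992] shift [ 0.0851 -0.0069  0.108 ] turns [[-0.004, 0.002, -0.0], [0.004, 0.006, 3.141]] j [ 0.33  0.25  1.68 -0.    1.22  0.51] w 0.532 gf 62.8 F [ 1.5 -0.4 -1.8]
```

```bash
python3 -m creep '[[[0.081,-0.007,0.01],[0,0,0],0],[[0.081,-0.007,0.01],[0,0,0],0],[[0.081,-0.007,0.05],[0,0,0],0],[[0.081,-0.007,0.08],[0,0,0],0],[[0.081,-0.007,0.08],[0,0,0],0],[[0.081,-0.007,0.08],[0,0,0],0]]' && python3 - <<'E'
from h import *
c=snap('top','t4.png'); im=c['color'][:,:,::-1]; cv2.imwrite('pics/c4.png',cv2.resize(im[165:235,180:310],None,fx=6,fy=6,interpolation=cv2.INTER_CUBIC))
for r in optics.landmark_of('top','mill_mid')[:2]: print(round(r['p'],2),r['position'],atz(c,r['position'],.1)[:2])
to(.477,.292,.091,-10)
E
```

```text
time: 5.55
position: [0.4772, 0.286, 0.1198]
tool_rot: [-2.406, -2.018, 0.007]
ft_force: [1.1, 0.4, -1.6]
gripper_width: 0.528
grasp_force: 62.8
0.62 [215.4, 201.5] [0.46515731 0.29246612]
t 5.65 pos [0.4794 0.2868 0.1223] shift [ 0.0047 -0.0033  0.0313] turns [[0.001, -0.001, -0.001], [-0.001, -0.002, 3.141]] j [0.46 0.39 1.69 0.   1.06 0.64] w 0.534 gf 62.8 F [ 0.1  0.7 -1.5]
```

View pics/c4.png

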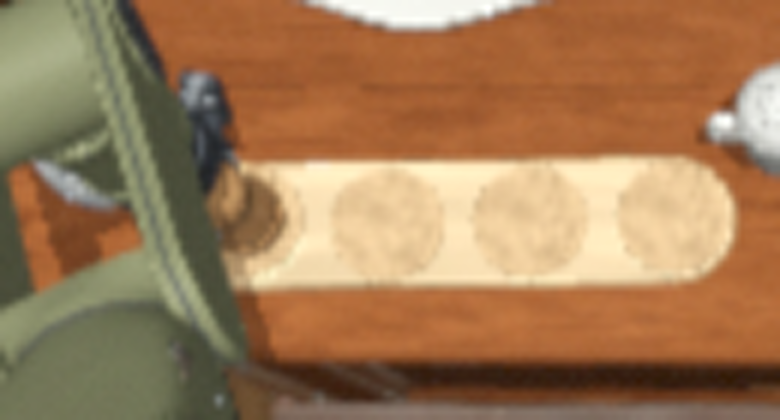

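The mill's foot is centred about 5 mm right of coaster a's centre (crop 254 against 247), which agrees with the computed correction. I'll lower it and release.

```bash
python3 -m creep '[[[0.005,-0.002,0],[0,0,0],0],[[0.005,-0.002,0.02],[0,0,0],0],[[0.005,-0.002,0.03],[0,0,0],0],[[0.005,-0.002,0.03],[0,0,0],0]]' && python3 -c "
from h import *
to(.477,.292,.091,-10)"
```

```text
time: 6.05
position: [0.4767, 0.2916, 0.091]
tool_rot: [-2.407, -2.018, 0.003]
ft_force: [-0.4, -0.2, -1.6]
gripper_width: 0.533
grasp_force: 62.8
t 6.05 pos [0.4767 0.2916 0.091 ] shift [0.0005 0.0002 0.    ] turns [[-0.002, 0.001, -0.001], [0.002, 0.003, 3.141]] j [0.47 0.43 1.72 0.   1.   0.65] w 0.533 gf 62.8 F [-0.4 -0.2 -1.6]
```

```bash
python3 -m creep '[[[0,0,0.003],[0,0,0],0],[[0,0,0.003],[0,0,0],0]]' && python3 -m creep '[[[0,0,0],[0,0,0],1],[[0,0,0],[0,0,0],1],[[0,0,0],[0,0,0],1],[[0,0,0],[0,0,0],1],[[0,0,-0.03],[0,0,0],1],[[0,0,-0.08],[0,0,0],1],[[0,0,-0.12],[0,0,0],1],[[0,0,-0.12],[0,0,0],1]]' && python3 -c "
from h import *
to(.5235,-.465,.2,0)"
```

```text
time: 6.25
position: [0.4782, 0.2923, 0.0892]
tool_rot: [2.407, 2.019, 0.002]
ft_force: [0.2, 0.3, -1.3]
gripper_width: 0.532
grasp_force: 62.8
time: 7.05
position: [0.4814, 0.2941, 0.2151]
tool_rot: [2.405, 2.017, 0.02]
ft_force: [0.6, 0.8, 0.4]
gripper_width: 0.996
grasp_force: 0.0
t 7.05 pos [0.4814 0.2941 0.2151] shift [-0.7403  0.1734  0.0111] turns [[0.011, -0.007, -0.175], [-0.01, -0.016, 2.967]] j [0.47 0.3  1.56 0.   1.27 0.65] w 0.996 gf 0.0 F [0.6 0.8 0.4]
```

```bash
python3 -c "
from h import *
to(.399,-.387,.19,24)"
```

```text
t 7.05 pos [0.4814 0.2941 0.2151] shift [-0.6852  0.0371  0.0201] turns [[0.012, -0.005, -0.594], [-0.006, -0.016, 2.548]] j [0.47 0.3  1.56 0.   1.27 0.65] w 0.996 gf 0.0 F [0.6 0.8 0.4]
```

```bash
python3 -m creep '[[[-0.685,0.037,0.02],[0,0,-0.59],0.45],[[-0.685,0.037,0.02],[0,0,-0.59],0.45],[[-0.685,0.037,0.02],[0,0,-0.59],0.45],[[-0.685,0.037,0.02],[0,0,-0.59],0.45],[[-0.685,0.037,0.02],[0,0,-0.59],0.45],[[-0.685,0.037,0.02],[0,0,-0.59],0.45],[[-0.685,0.037,0.02],[0,0,-0.59],0.45],[[-0.685,0.037,0.02],[0,0,-0.59],0.45]]' && python3 -c "
from h import *
to(.399,-.387,.19,24)"
```

```text
time: 7.85
position: [0.4308, -0.0908, 0.1971]
tool_rot: [-1.716, -2.632, -0.0]
ft_force: [0.9, 0.3, -0.2]
gripper_width: 0.448
grasp_force: 0.0
t 7.85 pos [ 0.4308 -0.0908  0.1971] shift [-0.2582 -0.1486  0.0071] turns [[0.0, -0.0, -0.004], [-0.0, -0.0, 3.138]] j [-0.3   0.15  1.82  0.    1.17 -0.72] w 0.448 gf 0.0 F [ 0.9  0.3 -0.2]
```

```bash
python3 -m creep '[[[-0.25,-0.145,0.007],[0,0,0],0.45],[[-0.25,-0.145,0.007],[0,0,0],0.45],[[-0.25,-0.145,0.007],[0,0,0],0.45],[[-0.25,-0.145,0.007],[0,0,0],0.45],[[-0.25,-0.145,0.007],[0,0,0],0.45],[[-0.25,-0.145,0.007],[0,0,0],0.45],[[-0.25,-0.145,0.007],[0,0,0],0.45],[[-0.25,-0.145,0.007],[0,0,0],0.45]]' && python3 - <<'E'
from h import *
c=snap('side','s5.png'); o=cv2.resize(c['color'][170:290,250:410,::-1],None,fx=5,fy=5,interpolation=cv2.INTER_CUBIC); cv2.imwrite('pics/c5.png',o)
for r in optics.landmark_of('side','mug_mid')[:2]: print(round(r['p'],2),r['position'],atz(c,r['position'],.05)[:2])
to(.399,-.387,.075,24)
E
```

```text
time: 8.65
position: [0.399, -0.3767, 0.1895]
tool_rot: [-1.718, -2.628, -0.001]
ft_force: [0.4, 0.4, 0.1]
gripper_width: 0.449
grasp_force: 0.0
0.8 [328.4, 243.8] [ 0.42495511 -0.37261024]
0.56 [286.1, 183.3] [0.45604753 0.03226937]
t 8.75 pos [ 0.3993 -0.375   0.1898] shift [-0.0112 -0.0051  0.1148] turns [[-0.0, -0.002, -0.004], [-0.003, 0.0, 3.138]] j [-0.83  0.31  1.62  0.    1.22 -1.25] w 0.448 gf 0.0 F [ 0.3 -0.5 -0. ]
```

View pics/c5.png

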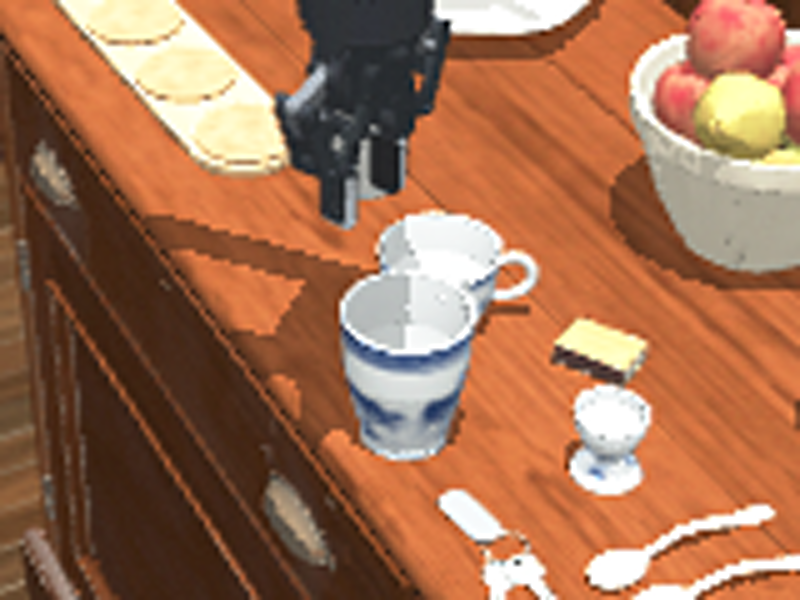

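The mug's rim centre is at about side pixel (331,232), within a pixel of the prediction. Now I'll descend on its near wall.

```bash
python3 -m creep '[[[-0.012,-0.006,0.02],[0,0,0],0.45],[[-0.012,-0.006,0.06],[0,0,0],0.45],[[-0.012,-0.006,0.09],[0,0,0],0.45],[[-0.012,-0.006,0.115],[0,0,0],0.45],[[-0.012,-0.006,0.115],[0,0,0],0.45]]' && python3 -c "
from h import *
to(.398,-.389,.075,24)"
```

```text
time: 9.25
position: [0.3973, -0.3857, 0.0724]
tool_rot: [-1.709, -2.627, -0.004]
ft_force: [0.3, 1.2, -0.2]
gripper_width: 0.448
grasp_force: 0.0
t 9.25 pos [ 0.3973 -0.3857  0.0724] shift [-0.0033 -0.0008 -0.0026] turns [[-0.002, -0.008, -0.002], [-0.012, 0.004, 3.14]] j [-0.85  0.45  1.74  0.    0.96 -1.26] w 0.448 gf 0.0 F [ 0.3  1.2 -0.2]
```

```bash
python3 -m creep '[[[-0.002,0,0],[0,0,0],0],[[-0.002,0,0],[0,0,0],0],[[-0.002,0,0],[0,0,0],0],[[-0.002,0,0],[0,0,0],0],[[-0.002,0,0],[0,0,0],0],[[-0.002,0,0],[0,0,0],0]]' && python3 -m creep '[[[-0.002,0,-0.02],[0,0,0],0],[[-0.002,0,-0.06],[0,0,0],0],[[-0.002,0,-0.1],[0,0,0],0],[[-0.002,0,-0.14],[0,0,0],0],[[-0.002,0,-0.14],[0,0,0],0]]' && python3 - <<'E'
from h import *
c=snap('side','s6.png'); o=cv2.resize(c['color'][150:270,250:410,::-1],None,fx=5,fy=5,interpolation=cv2.INTER_CUBIC); cv2.imwrite('pics/c6.png',o)
a=np.radians(204); b=np.array([.4795,.187])+.028*np.array([np.cos(a),np.sin(a)]); print(b)
to(b[0],b[1],.21,24)
E
```

```text
time: 9.85
position: [0.4021, -0.3922, 0.0781]
tool_rot: [1.714, 2.626, 0.001]
ft_force: [1.9, 2.3, 5.3]
gripper_width: 0.099
grasp_force: 58.5
time: 10.35
position: [0.4034, -0.3968, 0.2227]
tool_rot: [1.709, 2.62, -0.007]
ft_force: [0.2, -0.9, -2.3]
gripper_width: 0.098
grasp_force: 58.5
[0.45392073 0.17561137]
t 10.4 pos [ 0.4022 -0.3953  0.2196] shift [0.5016 0.2776 0.0059] turns [[0.002, 0.009, -0.004], [0.014, -0.003, 3.138]] j [-0.85  0.3   1.55 -0.    1.28 -1.27] w 0.092 gf 58.4 F [ 0.1 -0.1 -3.1]
```

View pics/c6.png

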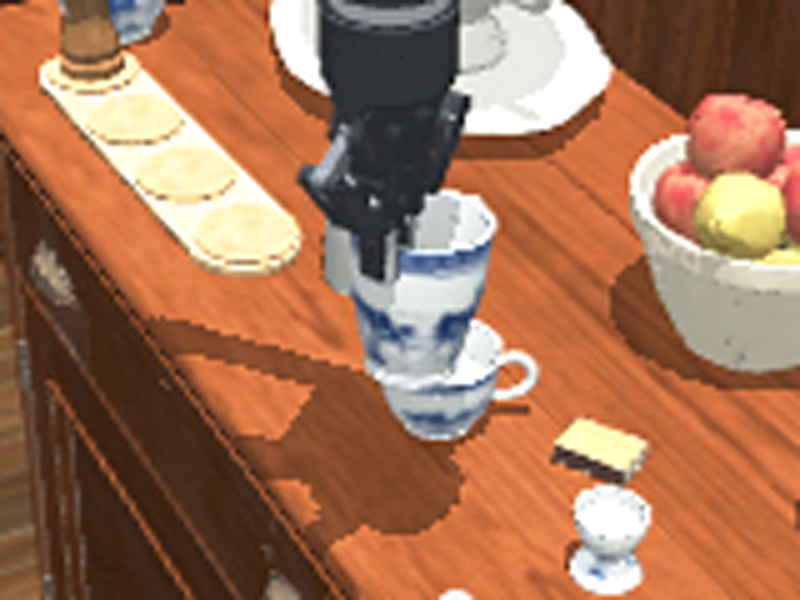

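The mug is held by its near wall, hanging slightly askew as expected, around pixel (335,200). The mill stands on coaster a. Now I'll carry the mug to b.

```bash
python3 -m creep '[[[0.5,0.277,-0.01],[0,0,0],0],[[0.5,0.277,-0.01],[0,0,0],0],[[0.5,0.277,-0.01],[0,0,0],0],[[0.5,0.277,-0.01],[0,0,0],0],[[0.5,0.277,-0.01],[0,0,0],0],[[0.5,0.277,-0.01],[0,0,0],0],[[0.5,0.277,-0.01],[0,0,0],0],[[0.5,0.277,-0.01],[0,0,0],0]]' && python3 -c "
from h import *
to(.454,.176,.22,24)"
```

```text
time: 11.2
position: [0.4352, 0.0067, 0.2212]
tool_rot: [-1.715, -2.629, 0.003]
ft_force: [0.7, -0.5, -2.8]
gripper_width: 0.092
grasp_force: 58.4
t 11.2 pos [0.4352 0.0067 0.2212] shift [0.1473 0.0854 0.0011] turns [[-0.003, -0.001, -0.004], [-0.002, 0.004, 3.137]] j [-0.08  0.12  1.79 -0.    1.23 -0.5 ] w 0.092 gf 58.4 F [ 0.7 -0.5 -2.8]
```

```bash
python3 -m creep '[[[0.138,0.08,0],[0,0,0],0],[[0.138,0.08,0],[0,0,0],0],[[0.138,0.08,0],[0,0,0],0],[[0.138,0.08,0],[0,0,0],0],[[0.138,0.08,0.04],[0,0,0],0],[[0.138,0.08,0.08],[0,0,0],0],[[0.138,0.08,0.1],[0,0,0],0],[[0.138,0.08,0.1],[0,0,0],0]]' && python3 - <<'E'
from h import *
c=snap('side','s7.png'); o=cv2.resize(c['color'][120:220,240:370,::-1],None,fx=6,fy=6,interpolation=cv2.INTER_CUBIC); cv2.imwrite('pics/c7.png',o)
to(.454,.176,.097,24)
E
```

```text
time: 12.0
position: [0.4501, 0.1617, 0.1185]
tool_rot: [-1.712, -2.626, 0.013]
ft_force: [0.2, -0.4, -2.9]
gripper_width: 0.09
grasp_force: 58.6
t 12.05 pos [0.4521 0.1622 0.1204] shift [0.0118 0.0075 0.0234] turns [[-0.006, -0.001, -0.004], [-0.001, 0.01, 3.137]] j [ 0.26  0.3   1.85 -0.    1.   -0.16] w 0.097 gf 58.6 F [ 0.1  0.1 -2.2]
```

View pics/c7.png

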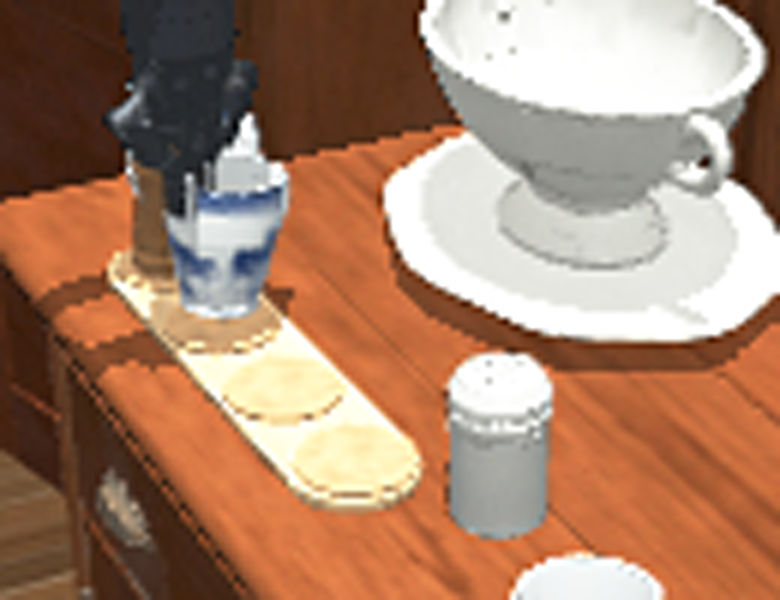

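The mug hangs over coaster b, with its foot at crop (222,305) and the coaster at (218,325). I'll apply the small correction and lower it.

```bash
python3 -m creep '[[[0.012,0.008,0],[0,0,0],0],[[0.012,0.008,0.015],[0,0,0],0],[[0.012,0.008,0.022],[0,0,0],0],[[0.012,0.008,0.022],[0,0,0],0]]' && python3 -m creep '[[[0,0,0.003],[0,0,0],0],[[0,0,0.003],[0,0,0],0]]' && python3 -c "
from h import *
to(.454,.176,.094,24)"
```

```text
time: 12.45
position: [0.457, 0.1779, 0.1006]
tool_rot: [-1.716, -2.631, 0.0]
ft_force: [0.5, -0.2, -2.5]
gripper_width: 0.093
grasp_force: 58.6
time: 12.65
position: [0.4575, 0.1777, 0.0979]
tool_rot: [1.716, 2.631, 0.001]
ft_force: [0.3, 1.1, -1.4]
gripper_width: 0.091
grasp_force: 59.0
t 12.65 pos [0.4575 0.1777 0.0979] shift [-0.0001 -0.0039  0.0039] turns [[0.001, 0.0, -0.004], [0.0, -0.002, 3.138]] j [ 0.28  0.34  1.86  0.    0.94 -0.13] w 0.091 gf 59.0 F [ 0.3  1.1 -1.4]
```

```bash
python3 -m creep '[[[0,-0.003,0],[0,0,0],0],[[0,-0.003,0.003],[0,0,0],0],[[0,-0.003,0.003],[0,0,0],0]]' && python3 -m creep '[[[0,0,0.002],[0,0,0],0],[[0,0,0.002],[0,0,0],0]]'
```

```text
time: 12.95
position: [0.4528, 0.1757, 0.0962]
tool_rot: [-1.716, -2.631, 0.002]
ft_force: [-7.4, -2.2, 18.7]
gripper_width: 0.09
grasp_force: 66.9
time: 13.15
position: [0.4519, 0.1754, 0.0955]
tool_rot: [-1.715, -2.631, 0.004]
ft_force: [-11.4, -4.7, 30.1]
gripper_width: 0.091
grasp_force: 72.4
```

Contact is firm, so I'll open and rise. Then I'll look at the result and plan the teacup.

```bash
python3 -m creep '[[[0,0,-0.002],[0,0,0],0],[[0,0,-0.002],[0,0,0],0.4],[[0,0,-0.002],[0,0,0],0.4],[[0,0,-0.002],[0,0,0],0.4],[[0,0,-0.03],[0,0,0],0.4],[[0,0,-0.07],[0,0,0],0.4],[[0,0,-0.12],[0,0,0],0.4],[[0,0,-0.12],[0,0,0],0.4]]' && python3 - <<'E'
from h import *
c=snap('side')
for n,z in dict(mug_mid=.065,mill_mid=.075,teacup_mid=.03).items():
    for r in optics.landmark_of('side',n)[:1]: print(n,round(r['p'],2),r['position'],atz(c,r['position'],z)[:2],'exp',[proj(c,X) for X in ([.4795,.187,.065],[.477,.292,.075],[.511,-.28,.03])])
a=np.radians(153); b=np.array([.511,-.280])+.039*np.array([np.cos(a),np.sin(a)]); print(b)
to(b[0],b[1],.16,-27)
E
```

```text
time: 13.95
position: [0.4592, 0.1778, 0.2186]
tool_rot: [1.711, 2.624, 0.016]
ft_force: [0.5, -0.3, 0.2]
gripper_width: 0.404
grasp_force: 0.0
mug_mid 0.71 [273.2, 163.4] [0.46415983 0.18654664] exp [[np.float64(276.48439301026576), np.float64(162.59133479129582)], [np.float64(266.8653551831765), np.float64(150.98740105704496)], [np.float64(337.02274774888576), np.float64(225.56008527002498)]]
mill_mid 0.63 [269.3, 151.9] [0.48330866 0.27842182] exp [[np.float64(276.48439301026576), np.float64(162.59133479129582)], [np.float64(266.8653551831765), np.float64(150.98740105704496)], [np.float64(337.02274774888576), np.float64(225.56008527002498)]]
teacup_mid 0.87 [338.6, 224.0] [ 0.52041002 -0.27475243] exp [[np.float64(276.48439301026576), np.float64(162.59133479129582)], [np.float64(266.8653551831765), np.float64(150.98740105704496)], [np.float64(337.02274774888576), np.float64(225.56008527002498)]]
[ 0.47625075 -0.26229437]
t 14.15 pos [0.4534 0.1761 0.2112] shift [-0.4104 -0.1557  0.0514] turns [[-0.002, 0.001, 0.886], [-0.001, -0.003, -2.255]] j [ 0.28  0.2   1.71  0.    1.23 -0.13] w 0.402 gf 0.0 F [ 0.4  0.1 -0.6]
```

```bash
python3 -m creep '[[[-0.41,-0.155,0],[0,0,0.885],0.4],[[-0.41,-0.155,0],[0,0,0.885],0.4],[[-0.41,-0.155,0],[0,0,0.885],0.4],[[-0.41,-0.155,0],[0,0,0.885],0.4],[[-0.41,-0.155,0],[0,0,0.885],0.4],[[-0.41,-0.155,0],[0,0,0.885],0.4],[[-0.41,-0.155,0],[0,0,0.885],0.4],[[-0.41,-0.155,0],[0,0,0.885],0.4]]' && python3 -m creep '[[[0,0,0],[0,0,0],0.4],[[0,0,0],[0,0,0],0.4]]' && python3 - <<'E'
from h import *
c=snap('top','t8.png'); im=c['color'][:,:,::-1]
a=cv2.resize(im[160:230,190:310],None,fx=5,fy=5,interpolation=cv2.INTER_CUBIC)
c2=snap('side','s8.png'); b=cv2.resize(c2['color'][190:245,300:360,::-1],None,fx=4.2,fy=4.2,interpolation=cv2.INTER_CUBIC)
d=cv2.resize(c2['color'][130:190,245:315,::-1],None,fx=5,fy=5,interpolation=cv2.INTER_CUBIC)
o=np.zeros((600,800,3),np.uint8); o[:290,:600]=a[:290]; o[300:600,:350]=d; o[300:300+b.shape[0],400:400+b.shape[1]]=b
cv2.imwrite('pics/c8.png',o)
to(.477,-.2615,.12,-27)
E
```

```text
time: 14.95
position: [0.4743, -0.2245, 0.2101]
tool_rot: [-2.675, -1.64, 0.003]
ft_force: [0.8, 1.0, 0.8]
gripper_width: 0.4
grasp_force: 0.0
time: 15.15
position: [0.4744, -0.2236, 0.2101]
tool_rot: [-2.676, -1.636, 0.003]
ft_force: [-0.1, 0.6, -0.1]
gripper_width: 0.4
grasp_force: 0.0
t 15.25 pos [ 0.4746 -0.2217  0.2108] shift [-0.0344  0.0205  0.0907] turns [[-0.004, -0.001, 0.001], [0.001, -0.006, -3.14]] j [-0.52  0.26  1.64  0.    1.25 -0.05] w 0.399 gf 0.0 F [ 0.3  0.8 -0.6]
```

View pics/c8.png

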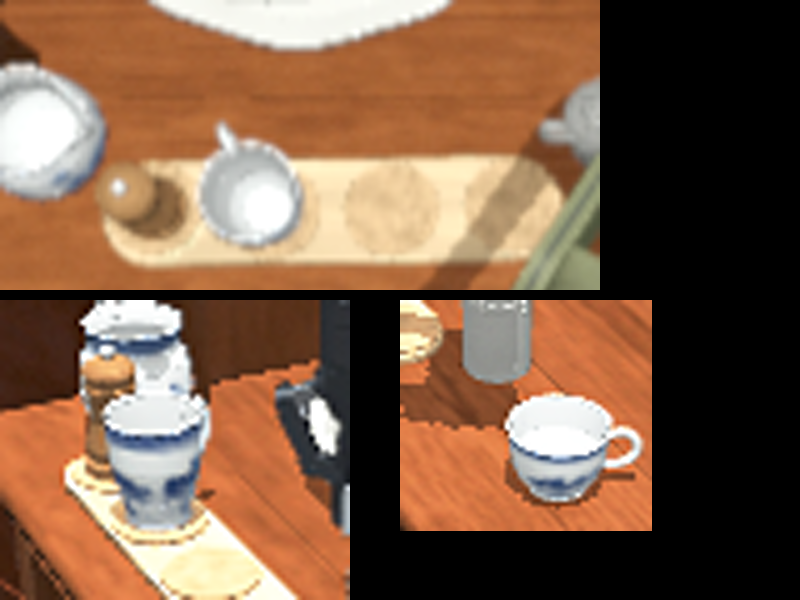

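Mill and mug both stand on coasters a and b, with the mill's knob at top crop (118,187) and the mug's rim at (251,193). The teacup's rim is at side pixel (337.7,219), as predicted.

```bash
python3 -m creep '[[[-0.035,0.021,0.05],[0,0,0],0.4],[[-0.035,0.021,0.09],[0,0,0],0.4],[[-0.035,0.021,0.09],[0,0,0],0.4],[[-0.035,0.021,0.09],[0,0,0],0.4]]' && python3 - <<'E'
from h import *
c=snap('top')
print('mug',atz(c,(239.8,198.2),.115)[:2],'mill',atz(c,(213.2,197.0),.135)[:2])
c=snap('side'); print('tea',atz(c,(337.7,219.1),.06)[:2])
to(.477,-.262,.035,-27)
E
```

```text
time: 15.65
position: [0.4776, -0.2614, 0.1214]
tool_rot: [-2.673, -1.643, 0.003]
ft_force: [0.6, -0.5, 0.4]
gripper_width: 0.402
grasp_force: 0.0
mug [0.4775631 0.1876591] mill [0.4780605  0.29304492]
tea [ 0.51071877 -0.28320956]
t 15.75 pos [ 0.4797 -0.2629  0.124 ] shift [-0.0004 -0.003   0.089 ] turns [[0.002, -0.0, 0.003], [0.0, 0.003, -3.139]] j [-0.58  0.37  1.71  0.    1.06 -0.11] w 0.398 gf 0.0 F [ 0.  -0.4  0.1]
```

```bash
python3 -m creep '[[[-0.001,-0.002,0.04],[0,0,0],0.4],[[-0.001,-0.002,0.075],[0,0,0],0.4],[[-0.001,-0.002,0.088],[0,0,0],0.4],[[-0.001,-0.002,0.088],[0,0,0],0.4]]' && python3 -m creep '[[[0,0,0],[0,0,0],0],[[0,0,0],[0,0,0],0],[[0,0,0],[0,0,0],0],[[0,0,0],[0,0,0],0],[[0,0,0],[0,0,0],0],[[0,0,-0.03],[0,0,0],0],[[0,0,-0.08],[0,0,0],0],[[0,0,-0.13],[0,0,0],0]]' && python3 - <<'E'
from h import *
a=np.radians(153); b=np.array([.482,.082])+.030*np.array([np.cos(a),np.sin(a)]); print(b)
to(b[0],b[1],.18,-27)
E
```

```text
time: 16.15
position: [0.4766, -0.2629, 0.0347]
tool_rot: [-2.676, -1.644, 0.0]
ft_force: [-0.4, -0.2, 0.5]
gripper_width: 0.403
grasp_force: 0.0
time: 16.95
position: [0.4761, -0.2635, 0.1672]
tool_rot: [2.677, 1.643, 0.0]
ft_force: [1.0, -0.7, -0.7]
gripper_width: 0.078
grasp_force: 61.2
[0.4552698  0.09561971]
t 16.95 pos [ 0.4761 -0.2635  0.1672] shift [ 0.3107 -0.1812 -0.0129] turns [[0.001, 0.0, 0.001], [-0.0, 0.001, -3.14]] j [-0.58  0.32  1.66  0.    1.16 -0.11] w 0.078 gf 61.2 F [ 1.  -0.7 -0.7]
```

```bash
python3 -m creep '[[[0,0,-0.045],[0,0,0],0],[[0.308,-0.18,-0.045],[0,0,0],0],[[0.308,-0.18,-0.045],[0,0,0],0],[[0.308,-0.18,-0.045],[0,0,0],0],[[0.308,-0.18,-0.045],[0,0,0],0],[[0.308,-0.18,-0.045],[0,0,0],0],[[0.308,-0.18,-0.045],[0,0,0],0],[[0.308,-0.18,-0.045],[0,0,0],0]]' && python3 -m creep '[[[0,0,0],[0,0,0],0]]' && python3 -c "
from h import *
to(.455,.0955,.07,-27)"
```

```text
time: 17.75
position: [0.4557, 0.0877, 0.2114]
tool_rot: [2.676, 1.642, 0.005]
ft_force: [0.8, -0.5, -1.1]
gripper_width: 0.079
grasp_force: 61.3
time: 17.85
position: [0.4551, 0.0917, 0.2113]
tool_rot: [-2.67, -1.652, -0.007]
ft_force: [-0.5, -0.8, -1.7]
gripper_width: 0.078
grasp_force: 61.2
t 17.85 pos [0.4551 0.0917 0.2113] shift [ 0.0027 -0.0019  0.1413] turns [[0.001, -0.005, 0.009], [0.007, 0.002, -3.133]] j [0.11 0.17 1.76 0.   1.21 0.57] w 0.078 gf 61.2 F [-0.5 -0.8 -1.7]
```

```bash
python3 -m creep '[[[0.001,-0.001,0.05],[0,0,0],0],[[0.001,-0.001,0.1],[0,0,0],0],[[0.001,-0.001,0.14],[0,0,0],0],[[0.001,-0.001,0.147],[0,0,0],0],[[0.001,-0.001,0.147],[0,0,0],0]]' && python3 -m creep '[[[0,0,0.005],[0,0,0],0],[[0,0,0.005],[0,0,0],0]]' && python3 -c "
from h import *
to(.455,.0955,.055,-27)"
```

```text
time: 18.35
position: [0.4542, 0.0867, 0.0627]
tool_rot: [-2.677, -1.642, 0.004]
ft_force: [-0.4, -0.5, -0.5]
gripper_width: 0.08
grasp_force: 61.5
time: 18.55
position: [0.4565, 0.0871, 0.06]
tool_rot: [2.677, 1.642, 0.005]
ft_force: [-4.8, 1.4, 12.4]
gripper_width: 0.081
grasp_force: 70.1
t 18.55 pos [0.4565 0.0871 0.06  ] shift [ 0.0068 -0.0051  0.005 ] turns [[0.002, -0.002, 0.001], [0.003, 0.004, -3.141]] j [0.1  0.37 1.96 0.   0.82 0.57] w 0.081 gf 70.1 F [-4.8  1.4 12.4]
```

```bash
python3 -m creep '[[[0,0,-0.01],[0,0,0],0],[[0.007,-0.004,-0.01],[0,0,0],0],[[0.007,-0.004,-0.01],[0,0,0],0],[[0.007,-0.004,-0.01],[0,0,0],0],[[0.007,-0.004,-0.01],[0,0,0],0]]' && python3 -c "
from h import *
to(.455,.0955,.055,-27)"
```

```text
time: 19.05
position: [0.4548, 0.0951, 0.0673]
tool_rot: [-2.677, -1.644, 0.001]
ft_force: [0.0, 0.0, -2.0]
gripper_width: 0.085
grasp_force: 61.5
t 19.05 pos [0.4548 0.0951 0.0673] shift [ 0.0005 -0.      0.0123] turns [[-0.0, 0.0, 0.002], [-0.0, -0.0, -3.14]] j [ 0.12  0.36  1.95 -0.    0.84  0.58] w 0.085 gf 61.5 F [ 0.  0. -2.]
```

```bash
python3 -m creep '[[[0,0,0.006],[0,0,0],0],[[0,0,0.011],[0,0,0],0],[[0,0,0.011],[0,0,0],0]]' && python3 -m creep '[[[0,0,0],[0,0,0],0.4],[[0,0,0],[0,0,0],0.4],[[0,0,0],[0,0,0],0.4],[[0,0,0],[0,0,0],0.4],[[0,0,-0.03],[0,0,0],0.4],[[0,0,-0.07],[0,0,0],0.4],[[0,0,-0.12],[0,0,0],0.4],[[0,0,-0.16],[0,0,0],0.4]]' && python3 -c "
from h import *
to(.522,-.465,.21,0)"
```

```text
time: 19.35
position: [0.4531, 0.0962, 0.058]
tool_rot: [-2.676, -1.641, 0.001]
ft_force: [-11.2, 4.4, 33.9]
gripper_width: 0.075
grasp_force: 85.1
time: 20.15
position: [0.4552, 0.0949, 0.2184]
tool_rot: [2.678, 1.643, 0.001]
ft_force: [1.3, -1.0, -0.6]
gripper_width: 0.401
grasp_force: 0.0
t 20.15 pos [0.4552 0.0949 0.2184] shift [-0.4689  0.3132  0.0084] turns [[0.001, -0.0, -0.47], [-0.0, -0.001, 2.671]] j [ 0.11  0.16  1.74 -0.    1.23  0.59] w 0.401 gf 0.0 F [ 1.3 -1.  -0.6]
```

```bash
python3 -m creep '[[[-0.469,0.313,0.01],[0,0,-0.995],0.8],[[-0.469,0.313,0.01],[0,0,-0.995],0.8],[[-0.469,0.313,0.01],[0,0,-0.995],0.8],[[-0.469,0.313,0.01],[0,0,-0.995],0.8],[[-0.469,0.313,0.01],[0,0,-0.995],0.8],[[-0.469,0.313,0.01],[0,0,-0.995],0.8],[[-0.469,0.313,0.01],[0,0,-0.995],0.8],[[-0.469,0.313,0.01],[0,0,-0.995],0.8]]' && python3 -m creep '[[[0,0,0],[0,0,0],0.8]]' && python3 - <<'E'
from h import *
c=snap('top','t9.png'); im=c['color'][:,:,::-1]
a=cv2.resize(im[160:230,190:310],None,fx=5,fy=5,interpolation=cv2.INTER_CUBIC)
c2=snap('side','s9.png'); b=cv2.resize(c2['color'][235:290,345:405,::-1],None,fx=5,fy=5,interpolation=cv2.INTER_CUBIC)
d=cv2.resize(c2['color'][130:210,245:335,::-1],None,fx=3.7,fy=3.7,interpolation=cv2.INTER_CUBIC)
o=np.zeros((600,800,3),np.uint8); o[:290,:600]=a[:290]; o[300:300+d.shape[0],:d.shape[1]]=d; o[300:300+b.shape[0],400:400+b.shape[1]]=b
cv2.imwrite('pics/c9.png',o)
print(proj(c2,[.522,-.465,.05]))
to(.522,-.465,.1,30)
E
```

```text
time: 20.95
position: [0.4983, -0.2658, 0.2094]
tool_rot: [-1.563, -2.724, -0.001]
ft_force: [0.9, 0.0, 0.5]
gripper_width: 0.799
grasp_force: 0.0
time: 21.05
position: [0.4997, -0.2708, 0.2093]
tool_rot: [1.574, 2.716, -0.004]
ft_force: [0.3, 0.8, -0.7]
gripper_width: 0.799
grasp_force: 0.0
[np.float64(370.2428239361816), np.float64(251.59341857325217)]
t 21.15 pos [ 0.4981 -0.2651  0.209 ] shift [-0.1854 -0.0788  0.1087] turns [[-0.001, -0.002, -0.002], [-0.003, 0.001, 3.14]] j [-0.56  0.31  1.56  0.    1.27 -1.09] w 0.796 gf 0.0 F [-0.5  0.4 -0.8]
```

View pics/c9.png

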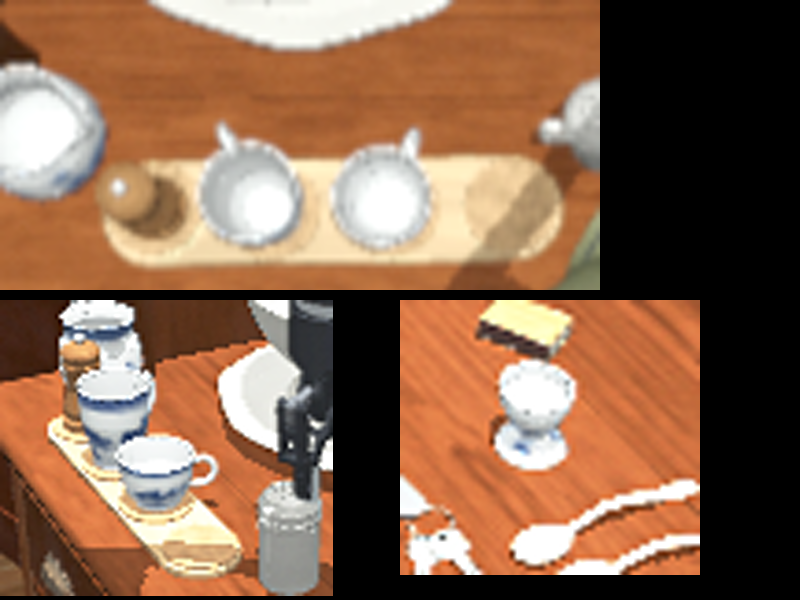

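Teacup and mug stand on c and b; the teacup's rim is at top crop (381,195). The egg cup's rim is at side pixel (372,251.4).

```bash
python3 -m creep '[[[-0.187,-0.079,0.03],[0,0,0],0.8],[[-0.187,-0.079,0.06],[0,0,0],0.8],[[-0.187,-0.079,0.11],[0,0,0],0.8],[[-0.187,-0.079,0.11],[0,0,0],0.8],[[-0.187,-0.079,0.11],[0,0,0],0.8],[[-0.187,-0.079,0.11],[0,0,0],0.8],[[-0.187,-0.079,0.11],[0,0,0],0.8]]' && python3 - <<'E'
from h import *
c=snap('top'); print('tea',atz(c,(265.8,198.6),.075)[:2])
c=snap('side'); print('egg',atz(c,(372,251.4),.05)[:2],[(r['p'],atz(c,r['position'],.025)[:2]) for r in optics.landmark_of('side','egg_cup_mid')])
to(.525,-.466,.019,30)
E
```

```text
time: 21.85
position: [0.5236, -0.4634, 0.0987]
tool_rot: [-1.567, -2.719, -0.003]
ft_force: [0.4, -0.2, 0.0]
gripper_width: 0.799
grasp_force: 0.0
tea [0.48384875 0.08508987]
egg [ 0.52735537 -0.46676317] [(0.72, array([0.46533737, 0.08173414])), (0.71, array([ 0.52151253, -0.4794122 ])), (0.67, array([ 0.49956354, -0.67587178])), (0.67, array([ 0.44281477, -0.7216563 ]))]
t 22.0 pos [ 0.5247 -0.4637  0.1015] shift [-0.002  -0.001   0.0825] turns [[0.001, 0.001, 0.003], [-0.001, 0.001, -3.139]] j [-0.78  0.58  1.38  0.    1.18 -1.31] w 0.802 gf 0.0 F [-0.  -0.   0.1]
```

```bash
python3 -m creep '[[[-0.002,0,0.04],[0,0,0],0.8],[[-0.002,0,0.07],[0,0,0],0.8],[[-0.002,0,0.081],[0,0,0],0.8],[[-0.002,0,0.081],[0,0,0],0.8],[[-0.002,0,0.081],[0,0,0],0],[[-0.002,0,0.081],[0,0,0],0],[[-0.002,0,0.081],[0,0,0],0],[[-0.002,0,0.081],[0,0,0],0]]' && python3 -m creep '[[[0,0,0],[0,0,0],0],[[0,0,-0.05],[0,0,0],0],[[0,0,-0.1],[0,0,0],0],[[0,0,-0.15],[0,0,0],0],[[0,0,-0.19],[0,0,0],0],[[0,0,-0.19],[0,0,0],0]]' && python3 -c "
from h import *
to(.484,-.0225,.2,30)"
```

```text
time: 22.8
position: [0.5266, -0.4682, 0.0217]
tool_rot: [1.567, 2.718, -0.001]
ft_force: [1.9, 1.7, 6.1]
gripper_width: 0.524
grasp_force: 61.8
time: 23.4
position: [0.5281, -0.4704, 0.2183]
tool_rot: [1.561, 2.709, -0.007]
ft_force: [0.4, -0.4, 0.4]
gripper_width: 0.526
grasp_force: 61.8
t 23.4 pos [ 0.5281 -0.4704  0.2183] shift [0.4099 0.1863 0.0128] turns [[0.004, 0.015, 0.001], [-0.024, 0.006, -3.14]] j [-0.79  0.49  1.23 -0.    1.4  -1.31] w 0.526 gf 61.8 F [ 0.4 -0.4  0.4]
```

```bash
python3 -m creep '[[[0.409,0.186,0],[0,0,0],0],[[0.409,0.186,0],[0,0,0],0],[[0.409,0.186,0],[0,0,0],0],[[0.409,0.186,0],[0,0,0],0],[[0.409,0.186,0],[0,0,0],0],[[0.409,0.186,0],[0,0,0],0],[[0.409,0.186,0],[0,0,0],0],[[0.409,0.186,0],[0,0,0],0]]' && python3 -m creep '[[[0,0,0],[0,0,0],0]]' && python3 -c "
from h import *
to(.484,-.0215,.04,30)"
```

```text
time: 24.2
position: [0.4848, -0.0672, 0.2089]
tool_rot: [-1.57, -2.721, -0.0]
ft_force: [1.4, 0.3, 0.1]
gripper_width: 0.524
grasp_force: 61.8
time: 24.3
position: [0.4833, -0.0632, 0.2087]
tool_rot: [-1.559, -2.723, -0.003]
ft_force: [-0.2, -1.1, 0.0]
gripper_width: 0.526
grasp_force: 61.7
t 24.3 pos [ 0.4833 -0.0632  0.2087] shift [0.0349 0.0218 0.1689] turns [[-0.0, -0.004, 0.007], [0.006, -0.001, -3.134]] j [-0.22  0.21  1.71  0.    1.22 -0.75] w 0.526 gf 61.7 F [-0.2 -1.1  0. ]
```

```bash
python3 -m creep '[[[0.035,0.021,0],[0,0,0],0],[[0.035,0.021,0.02],[0,0,0],0],[[0.035,0.021,0.07],[0,0,0],0],[[0.035,0.021,0.12],[0,0,0],0],[[0.035,0.021,0.15],[0,0,0],0],[[0.035,0.021,0.15],[0,0,0],0]]' && python3 - <<'E'
from h import *
c=snap('top'); im=c['color'][:,:,::-1]; a=cv2.resize(im[170:230,250:320],None,fx=6,fy=6,interpolation=cv2.INTER_CUBIC)
c2=snap('side'); d=cv2.resize(c2['color'][150:230,260:340,::-1],None,fx=4.5,fy=4.5,interpolation=cv2.INTER_CUBIC)
o=np.zeros((370,790,3),np.uint8); o[:360,:420]=a; o[:360,425:785]=d; cv2.imwrite('pics/c10.png',o)
to(.484,-.0215,.04,30)
E
```

```text
time: 24.9
position: [0.4824, -0.0282, 0.0553]
tool_rot: [-1.565, -2.714, 0.006]
ft_force: [-0.7, 0.2, -1.1]
gripper_width: 0.523
grasp_force: 61.7
t 25.0 pos [ 0.4864 -0.0287  0.059 ] shift [0.0074 0.0016 0.019 ] turns [[-0.001, -0.001, 0.001], [0.001, -0.002, -3.141]] j [-0.15  0.39  1.91 -0.    0.84 -0.67] w 0.526 gf 61.8 F [0.  0.8 0.6]
```

View pics/c10.png

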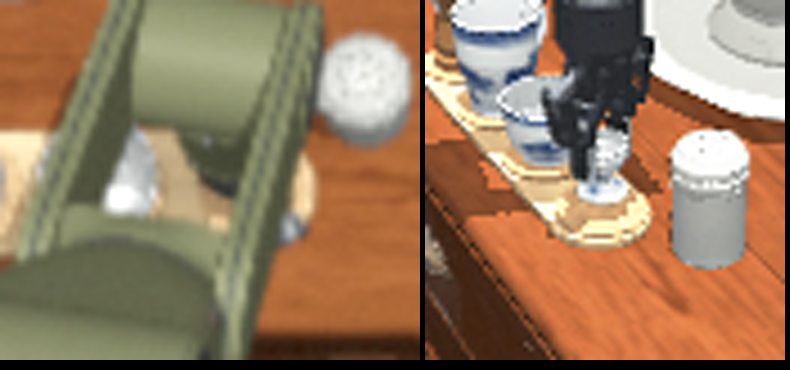

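The egg cup is above coaster d, at side crop (600,190) over (600,213). I'll lower it in small steps.

```bash
python3 -m creep '[[[0.004,0,0],[0,0,0],0],[[0.004,0,0.012],[0,0,0],0],[[0.004,0,0.017],[0,0,0],0],[[0.004,0,0.017],[0,0,0],0]]' && python3 -m creep '[[[0,0,0.002],[0,0,0],0],[[0,0,0.002],[0,0,0],0]]' && python3 -c "
from h import *
to(.484,-.0235,.038,30)"
```

```text
time: 25.4
position: [0.4849, -0.0247, 0.0429]
tool_rot: [1.568, 2.721, 0.001]
ft_force: [-0.5, -0.1, -1.8]
gripper_width: 0.521
grasp_force: 61.8
time: 25.6
position: [0.4848, -0.0248, 0.0406]
tool_rot: [1.568, 2.721, 0.001]
ft_force: [0.4, -0.5, -2.0]
gripper_width: 0.521
grasp_force: 61.8
t 25.6 pos [ 0.4848 -0.0248  0.0406] shift [ 0.0015 -0.0001  0.0026] turns [[0.001, 0.001, 0.001], [-0.001, 0.001, -3.14]] j [-0.14  0.42  1.93  0.    0.79 -0.66] w 0.521 gf 61.8 F [ 0.4 -0.5 -2. ]
```

```bash
python3 -m creep '[[[0.001,0,0.003],[0,0,0],0],[[0.001,0,0.003],[0,0,0],0]]' && python3 -m creep '[[[0,0,0],[0,0,0],0.75],[[0,0,0],[0,0,0],0.75],[[0,0,0],[0,0,0],0.75],[[0,0,-0.03],[0,0,0],0.75],[[0,0,-0.08],[0,0,0],0.75],[[0,0,-0.13],[0,0,0],0.75],[[0,0,-0.18],[0,0,0],0.75],[[0,0,-0.18],[0,0,0],0.75]]' && python3 -c "
from h import *
to(.40,-.40,.22,30)"
```

```text
time: 25.8
position: [0.4836, -0.0238, 0.0369]
tool_rot: [-1.569, -2.721, 0.0]
ft_force: [-0.7, 0.3, -0.5]
gripper_width: 0.524
grasp_force: 61.8
time: 26.6
position: [0.4889, -0.0245, 0.2243]
tool_rot: [1.562, 2.71, 0.009]
ft_force: [1.3, -1.1, -0.1]
gripper_width: 0.749
grasp_force: 0.0
t 26.6 pos [ 0.4889 -0.0245  0.2243] shift [-0.2803 -0.2652  0.0038] turns [[0.012, 0.009, 0.001], [-0.015, 0.019, -3.14]] j [-0.14  0.19  1.7   0.    1.24 -0.66] w 0.749 gf 0.0 F [ 1.3 -1.1 -0.1]
```

Now I'll move clear and take a final look.

```bash
python3 -m creep '[[[-0.28,-0.265,0],[0,0,0],0.75],[[-0.28,-0.265,0],[0,0,0],0.75],[[-0.28,-0.265,0],[0,0,0],0.75],[[-0.28,-0.265,0],[0,0,0],0.75],[[-0.28,-0.265,0],[0,0,0],0.75],[[-0.28,-0.265,0],[0,0,0],0.75],[[-0.28,-0.265,0],[0,0,0],0.75],[[-0.28,-0.265,0],[0,0,0],0.75]]' && python3 - <<'E'
from h import *
c=snap('top','t11.png'); im=c['color'][:,:,::-1]; a=cv2.resize(im[165:230,180:310],None,fx=6,fy=6,interpolation=cv2.INTER_CUBIC)[:300]
c2=snap('side','s11.png'); d=cv2.resize(c2['color'][130:230,240:340,::-1],None,fx=3,fy=3,interpolation=cv2.INTER_CUBIC)
o=np.zeros((600,790,3),np.uint8); o[:300,:780]=a; o[300:600,:300]=d; cv2.imwrite('pics/c11.png',o)
E
```

```text
time: 27.4
position: [0.3936, -0.4019, 0.2162]
tool_rot: [-1.571, -2.72, 0.001]
ft_force: [0.3, -0.3, 0.3]
gripper_width: 0.748
grasp_force: 0.0
```

View pics/c11.png

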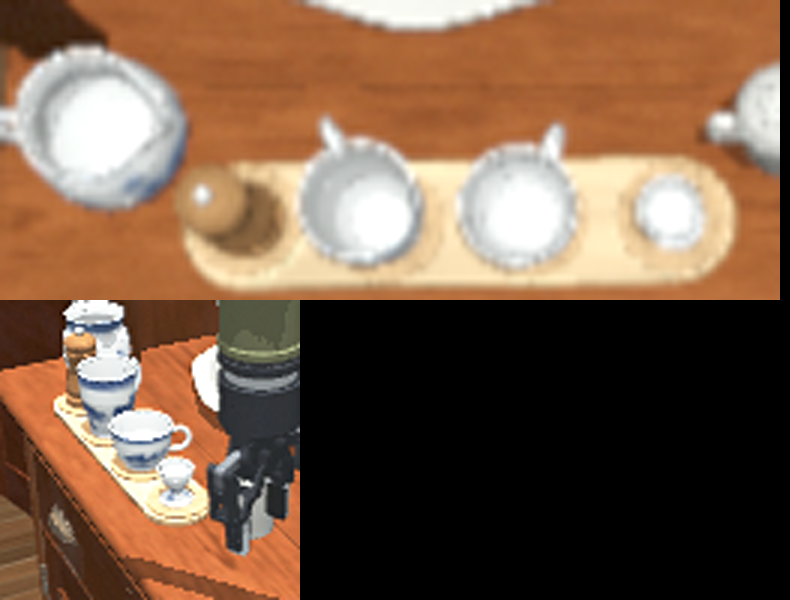

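The four stand in order on a to d: mill (202,195), mug (360,203), teacup (517,207) and egg cup (671,211) in the top crop. Each is within a few mm of its coaster's centre, and the jug and shaker have not moved.

```bash
python3 -c "
from h import *
print(ticket.hand_in())"
```

```text
the job is handed in; nothing more can be done
None
```

I handed the job in with the pepper mill, mug, teacup and egg cup upright on coasters a to d, tallest at the jug's end and each within a few mm of centre in the last picture; the jug and shaker were not moved, and the hand-in returned no verdict.

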